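# Unload a passed LED plate from the lamp test stand

## Task

The LED plate in the test stand has passed its test. Swing the red-knobbed cam lever fully open to free the plate, slide the plate straight up out of its guides by its top edge, and lower it upright to the bottom of the empty slot of the green rack, letting go only once it is down. Leave the lever open for the next plate, and leave the plates already in the racks, the screw bin and the screwdriver where they are.

Things in the scene. Friction and masses are not known exactly. Their poses are not given: they have to be found in the camera images.
- led_plate: LED plate under test: stiff flat plate 140 mm wide (its y), 8 mm thick (its x), 120 mm tall (its z), about 0.34 kg. Aluminium back (-x side), white face with 18 yellow LEDs, 1.6 mm proud (+x side); its top 24 mm is bare. Starts upright in the test stand. Origin: middle of its lower edge, so the middle of the top edge is 120 mm along its z
- test_stand: fixed stand, grey base 200 x 190 x 15 mm, turned about z only; origin on the bench, 10 mm to +x of the base's middle. At x = -50 mm the plate stands on the base, its x along the stand's x. Finned aluminium cooling block on its -x side, 85 mm high; on its +x side, below 55 mm, a rubber pad on a carriage that the cam lever presses against the plate (10 to 18 N); lamp box 57 mm high at x 63, y -70 mm
- stand_seat (a point): where the middle of the plate's lower edge rests in the stand, 15 mm above the bench; axes as the stand's. Black guides hold the plate's side edges up to 85 mm above the bench (slot 11.5 mm wide, 2 mm play at each side edge), so the plate's upper 50 mm stands free, top edge at 135 mm, and it must rise 70 mm to be clear
- clamp_lever (a joint): cam lever, rad, about a vertical axis: 0 = locked, pointing along the stand's +x; grows counter-clockwise seen from above; stop at 1.75, a little past the stand's +y. Starts locked (0 to 0.2); the plate is loose from about 0.6; beyond 1.3 it is fully open. Takes 2 to 3 N at the knob and stays where it is left
- lever_knob (a point): centre of the red ball knob, 28 mm in diameter, at the end of the cam lever; 95 mm above the bench, 85 mm from the lever's axis. The lever is a 12 mm round bar rising from 59 mm high at the axis to the knob
- lever_pivot (a point): fixed point on the vertical axis of the cam lever, at knob height (95 mm); at x = 30 mm, y = 0 of the stand; axes as the stand's
- rack_green: fixed slotted rack, bright green tray and ends, black combs; 115 mm (its x) x 180 mm (its y), 72 mm high; origin under its centre on the bench, turned about z only. Two slots along its y: x = -22.5 mm (empty), x = +22.5 mm (holds a plate). Slots 12 mm wide, 148 mm long, floor 12 mm above the bench; comb teeth only at the two ends, with V mouths from 55 to 72 mm high
- green_slot (a point): the empty slot of the green rack: centre of its floor, 12 mm above the bench; axes as the rack's: y along the slot, x across it. A racked plate has its origin on this point and its y along the slot (either face forward)
- rack_red: fixed slotted rack for failed plates, the same as the green rack but with red tray and ends; its x = -22.5 mm slot is empty too; not to be used
- plate_in_green: the same kind of plate as led_plate (same size, origin and axes), standing in the other slot of the green rack; top edge 132 mm above the bench; leave alone
- plate_in_red: the same kind of plate as led_plate (same size, origin and axes), standing in the red rack; leave alone
- screw_bin: yellow open bin 120 x 170 x 60 mm with screws; origin under its centre; leave alone
- screwdriver: orange-handled screwdriver lying on the bench beyond the work, origin under it; leave alone
There are look-alikes about, which are no part of the job. Leave any black or blue look-alike of the led_plate alone.

How it is judged:
On the way, in this order (a step that is already met when the one before it is completed fails the run):
1. the cam lever is swung open (beyond 1.2 rad) while the plate still stands in the stand (value of joint clamp_lever above 1.2 rad and z of led_plate in the frame of test_stand below 0.023 m and horizontal distance between led_plate and test_stand below 0.07 m), for 0.2 s.
2. the plate is slid straight up and clear of its guides (raised over 72 mm, within 40 mm of straight above its seat, within 0.3 rad of upright) (z of led_plate in the frame of test_stand above 0.087 m and angle between led_plate's own z axis and vertical below 0.3 rad and x of led_plate in the frame of test_stand between -0.09 and -0.01 m and y of led_plate in the frame of test_stand between -0.04 and 0.04 m), for 0.05 s.
3. the plate is lowered into the empty slot of the green rack to within 8 mm of its floor, still held by the fingers (x of led_plate in the frame of green_slot between -0.009 and 0.009 m and y of led_plate in the frame of green_slot between -0.012 and 0.012 m and z of led_plate in the frame of green_slot between -0.004 and 0.008 m and angle between led_plate's own z axis and vertical below 0.14 rad and contact force between the fingers and led_plate above 1 N), for 0.05 s.
At the end, for the whole second after the job is handed in: The LED plate stands at rest in the empty slot of the green rack: origin within 9 mm across and 12 mm along the slot of site green_slot, within 4 mm of its floor, tilted less than 0.14 rad; the cam lever is still open (beyond 1.2 rad) (x of led_plate in the frame of green_slot between -0.009 and 0.009 m and y of led_plate in the frame of green_slot between -0.012 and 0.012 m and z of led_plate in the frame of green_slot between -0.004 and 0.004 m and angle between led_plate's own z axis and vertical below 0.14 rad and linear speed of led_plate below 0.02 m/s and value of joint clamp_lever above 1.2 rad); the robot touches nothing.
It fails at once if a plate already in a rack is displaced by more than 15 mm (distance of any of plate_in_green, plate_in_red from where it was at the start of the episode above 0.015 m).
It fails at once if the screw bin or the screwdriver is displaced by more than 30 mm (distance of any of screw_bin, screwdriver from where it was at the start of the episode above 0.03 m).
It also fails if it takes over 56 s, if anything falls off the work surface, if the arm or the gripper's body presses on something with over 40 N, if the wrist force passes 120 N, or if a joint passes its speed limit or range.

## Robot

A 6-joint arm with a two-finger parallel gripper is mounted at the origin on the work surface. World frame = base frame: x ahead of the robot, y to its left, z up, the work surface at z = 0. Lengths are in m, angles in rad, forces in N, time in s.
With the tool pointing down it reaches from about 0.25 to 0.8 m from the base axis. Payload 3.9 kg.
Tool frame: the origin (TCP) lies at the very end of the fingers, on their centre line; the grasp point (between the pads) lies 19 mm behind it; z points along the fingers, y is the line along which they close (so a half turn about z gives the same grasp; the last joint's range is limited). The gripper opens to 85 mm and grips with 20 to 120 N. Pads are 22 mm wide; open, the fingers measure 114 mm over their backs; the gripper's body (76 mm by 85 mm) begins 54 mm behind the grasp point. The pads swing forward as they close: fully open they stand 13 mm farther back than shut.
Start: joints at [-1.168, 0.26, -0.138, 1.173, 0, 1.571], TCP at [0.206, -0.483, 0.192] pointing down, gripper open.
Joint ranges: [-2.78, 2.78], [-0.83, 1.72], [-1.28, 1.37], [-1.9, 2.12], [-1.57, 1.48], [-3.14, 3.14]. Speed limits (rad/s): [2.57, 2.57, 3.14, 3.14, 3.14, 3.14].

## Interface

Orientations are given as a unit quaternion [w, x, y, z].
In Python, from rig import env gives the robot as it stands.
- The arm moves only by the tool apply_moves, never from a script. Its argument "series" is a list of rows, each an object of numbers: "dx", "dy", "dz": the shift along the world's x, y, z normalised to -1 to 1, where 1 is 300 mm; "roll": the turn about the world's z normalised to -1 to 1, where 1 is 360 degrees; "fingers": the opening, from 0 (shut) to 1 (fully open). In form: [{"dx": .., "dy": .., "dz": .., "roll": .., "fingers": ..}, ...]. A call has 1 to 12 rows; each row is the pose to reach, as a shift and turn from the pose commanded when the call began, turning the shorter way round; what a row does not reach only later rows make up. A row lasts 1/10 s, in which the tool goes at most 50 mm and 8.59 degrees, less where a joint would pass 70% of its speed; a pose out of reach is approached as far as the arm can. A call with a number of a shift or a turn outside -1 to 1 is refused whole. A call with a gripper value outside its range is refused whole. The fingers move at their own pace and stop on an object; the grip force is fixed at half the most. Time passes only in rows, so rows that repeat a pose let the fingers close. It gives the time, the measured TCP pose, the force, the opening and the grip force at its end, in the units of the state.
- env.read_state(): the state, without advancing time (a new reading comes with each control period).
- env.snapshot(name): name is "scene" or "top" or "wrist"; returns (picture, depth): 420x560x3 uint8, blue, green, red; 420x560 float32, m along the optical axis (not along the pixel's ray), 0 where there is no reading.
- env.camera_model(name): a dict with "camera_matrix" (3x3 intrinsics, pixels), "view" (4x4, takes a point from world to camera coordinates). Camera axes: x right, y down, z forward; pixel columns grow to the right and rows downward; lengths in m; the calibration is good to about 2 mm. A picture is of the moment at which its call begins: read the wrist's pose just before it. camera_model takes no time and is no camera call; for the wrist camera it gives the pose at the moment of the call.
- env.job_done(): hands the job in; it is judged then, once.
Trained networks look in the newest picture that a camera, given by its name, has taken for a name from the list of things; names that differ only in an ending like _2 or _b are one class to them, and where a whole thing is asked for, a point or a joint stands for the part that bears it (a point fixed in the world has none). Each returns a list of dicts, best first, with "p" (0 to 1); they miss things now and then, are a little off and sometimes report something else, mostly with a low value. They report only what shows in the picture. A call takes as long as a camera call. They do not tell look-alikes from the thing itself.
- env.recognise(camera, target): "box" ([centre column, centre row, width, height] in pixels, round what is visible of it).
- env.spot_point(camera, target): "centre" ([column, row] in pixels: a listed point, or the origin of a listed thing).
The state is a dict: "t": time; "qpos": joint angles; "joint_velocities": joint speeds; "effort": joint torques, N m; "tcp_pos": TCP position; "ee_rot": TCP orientation; "force": force on the tool from outside, world axes, zero at the start; "torque": the same for the moment, N m; "gripper_width": opening from 0.0 (shut) to 1.0 (fully open); "finger_force": force on a finger pad.
Only numpy, scipy, OpenCV 4.12 (cv2) and the standard library are available. Lean on these libraries where they do the work, as an engineer would, in place of code of your own. Each camera call takes 0.05 s, during which the arm holds its last target. There are 200 camera calls.

## Working session

There is one attempt and no reset: what is moved stays moved. The work goes in short steps, Python scripts to look and compute and a tool call to move; the robot and the scene stay as the last step left them, time stands still between calls to the robot, and variables do not carry over. Pictures are saved under pics/ and viewed, at most 10 in all, crops included, and the job is handed in when it is done.

Besides the shell and the picture viewer there is one more tool, called after "Emit:" as a command line: name --argument value ..., lists and objects as JSON in quotes. apply_moves: Moves the arm, as the interface text tells. Scaled input: -1 to 1 covers 300 mm each way for a shift and 360 degrees each way for a turn. Its arguments: {"type":"object","properties":{"series":{"type":"array","items":{"type":"object","properties":{"dx":{"type":"number","minimum":-1,"maximum":1},"dy":{"type":"number","minimum":-1,"maximum":1},"dz":{"type":"number","minimum":-1,"maximum":1},"roll":{"type":"number","minimum":-1,"maximum":1},"fingers":{"type":"number"}}}}},"required":["series"]}

```bash
mkdir -p pics; ls; cat > h.py <<'E'
import numpy as np, cv2
from rig import env
def cam(n):
    m=env.camera_model(n); return np.array(m["camera_matrix"]),np.array(m["view"])
def unproj(n,px,d):
    K,V=cam(n); px=np.atleast_2d(px).astype(float); d=np.atleast_1d(d)
    c=np.c_[(px[:,0]-K[0,2])/K[0,0]*d,(px[:,1]-K[1,2])/K[1,1]*d,d]
    return (c-V[:3,3])@V[:3,:3]
def at_z(n,px,z):
    K,V=cam(n); o=-V[:3,:3].T@V[:3,3]; r=V[:3,:3].T@np.linalg.inv(K)@np.array([px[0],px[1],1.])
    return o+r*(z-o[2])/r[2]
def proj(n,P):
    K,V=cam(n); c=np.atleast_2d(P)@V[:3,:3].T+V[:3,3]; p=c@K.T; return p[:,:2]/p[:,2:]
def cloud(n,d):
    v,u=np.indices(d.shape); return unproj(n,np.c_[u.ravel(),v.ravel()],d.ravel()).reshape(*d.shape,3)
E
python3 - <<'E'
from h import *
np.set_printoptions(precision=3,suppress=True)
print(env.read_state())
for n in("scene","top"):
    p,d=env.snapshot(n); cv2.imwrite(f"pics/{n}.png",p); np.savez(n,p=p,d=d)
    for t in("led_plate","test_stand","rack_green","rack_red"):
        print(n,t,[(np.round(r["box"]),round(r["p"],2)) for r in env.recognise(n,t)[:5]])
    for t,z in(("stand_seat",.015),("lever_knob",.095),("lever_pivot",.095),("green_slot",.012),("rack_green",0),("test_stand",0)):
        print(n,t,[(np.round(r["centre"]),round(r["p"],2),at_z(n,r["centre"],z)) for r in env.spot_point(n,t)[:3]])
E
```

```text
pics
{'t': 0.0, 'qpos': array([-1.168,  0.261, -0.139,  1.173,  0.   ,  1.571]), 'joint_velocities': array([-0.001, -0.   , -0.002, -0.   ,  0.001, -0.   ]), 'effort': array([ -0.   , -40.568,  25.392,   0.019,  -0.   ,   0.   ]), 'tcp_pos': array([ 0.205, -0.482,  0.191]), 'ee_rot': array([-0.001,  0.98 ,  0.2  , -0.   ]), 'force': array([-0.091,  0.112,  0.681]), 'torque': array([-0.006,  0.043,  0.   ]), 'finger_force': 0.0, 'gripper_width': 0.9994960456152556}
scene led_plate [(array([392., 170.,  29.,  51.]), 0.95), (array([322., 179.,  38.,  34.]), 0.85), (array([354., 138.,  28.,  49.]), 0.84), (array([298., 147.,  12.,  55.]), 0.77)]
scene test_stand [(array([326., 203.,  80.,  71.]), 0.75), (array([168., 252.,  10.,  56.]), 0.21)]
scene rack_green [(array([166., 267.,  49.,  69.]), 0.88), (array([343., 209.,  35.,  24.]), 0.56)]
scene rack_red [(array([241., 246.,  65.,  68.]), 0.97)]
scene stand_seat [(array([320., 193.]), 0.67, array([0.454, 0.218, 0.015]))]
scene lever_knob [(array([354., 215.]), 0.69, array([0.618, 0.238, 0.095]))]
scene lever_pivot [(array([333., 193.])
[... 584 characters left out ...]
y([318., 191.,  61.,  77.]), 0.96), (array([395., 180.,  21.,  63.]), 0.47), (array([200., 216.,  87., 111.]), 0.41)]
top stand_seat [(array([201., 241.]), 0.6, array([0.45 , 0.223, 0.015]))]
top lever_knob [(array([183., 166.]), 0.93, array([0.625, 0.241, 0.095]))]
top lever_pivot [(array([395., 190.]), 0.16, array([ 0.506, -0.262,  0.095]))]
top green_slot [(array([407., 191.]), 0.83, array([ 0.517, -0.321,  0.012])), (array([397., 192.]), 0.51, array([ 0.519, -0.293,  0.012])), (array([313., 193.]), 0.22, array([ 0.542, -0.076,  0.012]))]
top rack_green [(array([399., 190.]), 0.94, array([ 0.526, -0.304,  0.   ]))]
top test_stand [(array([199., 220.]), 0.68, array([0.505, 0.226, 0.   ]))]
```

```bash
python3 - <<'E'
from h import *
np.set_printoptions(precision=4,suppress=True)
T=np.load("top.npz"); p,d=T["p"],T["d"]
C=cloud("top",d)
c=p[130:350,80:440]; cv2.imwrite("pics/topc.png",cv2.resize(c,(800,489),interpolation=cv2.INTER_CUBIC))
S=cv2.imread("pics/scene.png"); cv2.imwrite("pics/scc.png",cv2.resize(S[100:320,130:430],(800,587),interpolation=cv2.INTER_CUBIC))
# plate top edges
for nm,(x0,y0,x1,y1) in dict(stand=(158,222,245,256),green=(375,140,430,230)).items():
    P=C[y0:y1,x0:x1].reshape(-1,3)
    m=(P[:,2]>.122)&(P[:,2]<.145); Q=P[m]
    if len(Q)<5: print(nm,"few",np.sort(P[:,2])[-5:]); continue
    (cx,cy),sz,a=cv2.minAreaRect(Q[:,:2].astype(np.float32)*1000)
    print(nm,len(Q),"rect",cx,cy,sz,a,"z",Q[:,2].mean(), Q.min(0),Q.max(0))
    u,s,v=np.linalg.svd(Q[:,:2]-Q[:,:2].mean(0)); print(v[0],np.degrees(np.arctan2(v[0,1],v[0,0]))%180,Q[:,:2].mean(0))
hs=cv2.cvtColor(p,cv2.COLOR_BGR2HSV)
m=(hs[...,0]>45)&(hs[...,0]<75)&(hs[...,1]>120)&(np.indices(d.shape)[1]>360)&(np.indices(d.shape)[1]<450)
P=C[m]; k=(P[:,2]<.085)&(P[:,2]>-.01)
hi=k&(P[:,2]>.06); print("green",k.sum(),hi.sum(),np.histogram(P[:,2],bins=np.arange(-.02,.1,.01)))
for s in(k,hi):
    print(cv2.minAreaRect(P[s][:,:2].astype(np.float32)*1000))
E
```

```text
stand 283 rect 451.0484313964844 214.72537231445312 (8.780679702758789, 139.48611450195312) 4.296928882598877 z 0.1341434007210464 [0.4418 0.1452 0.1221] [0.4602 0.284  0.1402]
[ 0.0766 -0.9971] 94.39452613508422 [0.4502 0.2143]
green 279 rect 527.5202026367188 -273.5788269042969 (9.83525562286377, 138.83656311035156) 77.5438232421875 z 0.13067838657635641 [ 0.4591 -0.2909  0.122 ] [ 0.5956 -0.2553  0.1367]
[-0.9766  0.2152] 167.56982336118026 [ 0.5266 -0.2725]
green 1834 284 (array([   0,   15,  181, 1075,   42,   50,   45,  142,  283,    1,    0]), array([-0.02, -0.01,  0.  ,  0.01,  0.02,  0.03,  0.04,  0.05,  0.06,
        0.07,  0.08,  0.09]))
((522.1356201171875, -287.15814208984375), (230.02845764160156, 930.326416015625), 75.82249450683594)
((522.5343017578125, -295.5501708984375), (107.13471221923828, 171.1378936767578), 77.67324829101562)
```

View pics/topc.png

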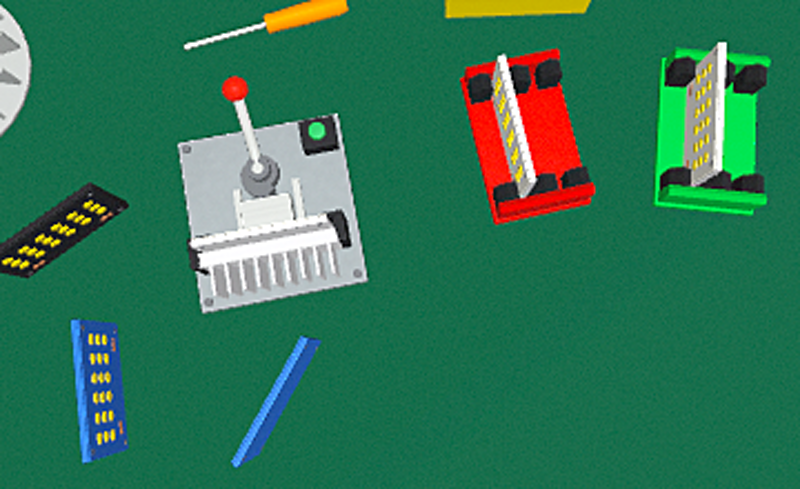

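View pics/scc.png

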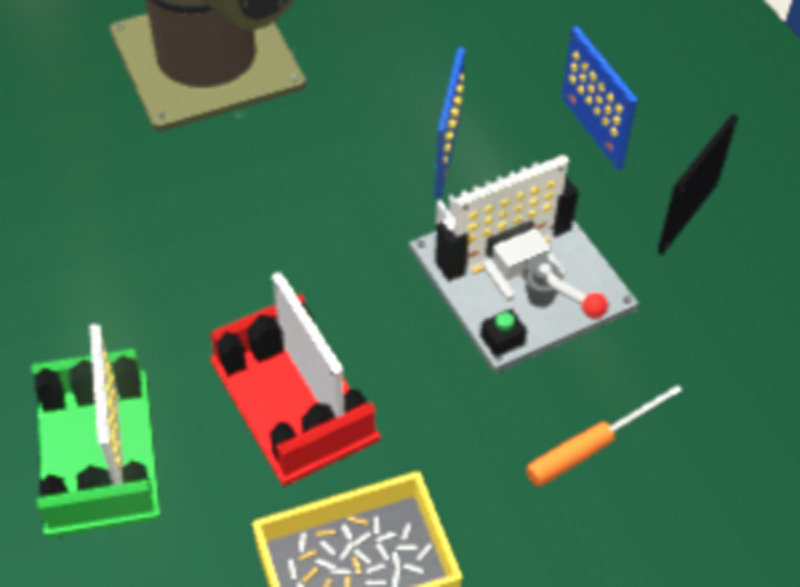

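The thing meant is the white plate in the stand, at top pixel (198,236). The blue plates at (124,306) and (206,310) and the black one at (102,232) are look-alikes, and the white plates in the red and green racks stay put. The lever points away from the robot. The empty green slot is on the right-hand side in the top view.

Emit:
apply_moves --series '[{"dz":0.15},{"dz":0.3},{"dz":0.45,"dx":0.15},{"dz":0.6,"dx":0.3,"dy":0.05},{"dz":0.6,"dx":0.45,"dy":0.15},{"dz":0.6,"dx":0.6,"dy":0.25},{"dz":0.6,"dx":0.7,"dy":0.35}]'

```text
invalid input
```

```bash
python3 - <<'E'
from h import *
np.set_printoptions(precision=4,suppress=True)
s=env.read_state(); print(s["qpos"],s["tcp_pos"],s["ee_rot"])
T=np.load("top.npz"); p,d=T["p"],T["d"]; C=cloud("top",d); hs=cv2.cvtColor(p,cv2.COLOR_BGR2HSV)
red=((hs[...,0]<6)|(hs[...,0]>174))&(hs[...,1]>150); red[:,:160]=0; red[:,220:]=0; red[190:]=0
P=C[red]; K,V=cam("top"); o=-V[:3,:3].T@V[:3,3]
v,u=np.nonzero(red); print("knob px",u.mean(),v.mean(),len(u),"z",np.median(P[:,2]), "at z.095", at_z("top",(u.mean(),v.mean()),.095))
q=cloud("top",d)[150:280,150:260].reshape(-1,3); hh=hs[150:280,150:260].reshape(-1,3)
b=(q[:,2]>.006)&(q[:,2]<.024)&(hh[:,1]<70)
r=cv2.minAreaRect(q[b][:,:2].astype(np.float32)*1000); print("base",b.sum(),r)
c=p[150:290,145:265]; cv2.imwrite("pics/stand.png",cv2.resize(c,None,fx=4.2,fy=4.2,interpolation=cv2.INTER_CUBIC))
print("cam",o,V[:3,:3])
E
```

```text
[-1.168   0.26   -0.1381  1.1727 -0.      1.5708] [ 0.2058 -0.483   0.1921] [0.     0.9798 0.2    0.    ]
knob px 185.24752475247524 169.56435643564356 101 z 0.10600351248862093 at z.095 [0.6153 0.2352 0.095 ]
base 3132 ((548.8890380859375, 223.094482421875), (316.15740966796875, 190.01576232910156), 4.471930980682373)
cam [0.3091 0.0655 1.0469] [[-0.1148 -0.9934  0.0029]
 [-0.9731  0.1119 -0.2015]
 [ 0.1999 -0.0259 -0.9795]]
```

View pics/stand.png

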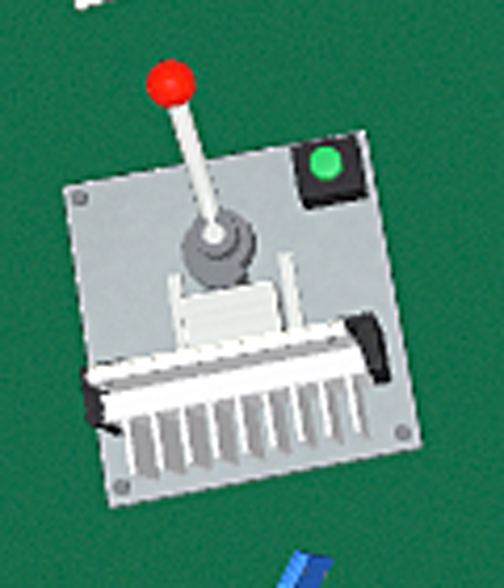

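The crop confirms the white plate, between the black guides at about crop (235,355), with the finned block on the robot side and the knob at (172,84). The stand yaw (4.45°), the pivot-to-knob distance (85.7 mm) and the rack sizes all match what is given. The refused call probably needs every field filled in.

Emit:
apply_moves --series '[{"dx":0,"dy":0,"dz":0.15,"roll":0,"fingers":1},{"dx":0,"dy":0,"dz":0.3,"roll":0,"fingers":0.6},{"dx":0.15,"dy":0,"dz":0.4,"roll":0,"fingers":0.55},{"dx":0.3,"dy":0.05,"dz":0.45,"roll":0,"fingers":0.55},{"dx":0.42,"dy":0.15,"dz":0.45,"roll":0,"fingers":0.55},{"dx":0.54,"dy":0.25,"dz":0.45,"roll":0,"fingers":0.55},{"dx":0.65,"dy":0.35,"dz":0.45,"roll":0,"fingers":0.55}]'

```text
t: 1.8
tcp_pos: [0.4025, -0.3769, 0.3272]
ee_rot: [0.0, 0.98, 0.2, 0.0]
force: [0.4, -0.6, -0.1]
gripper_width: 0.549
finger_force: 0.0
```

```bash
python3 - <<'E'
from h import *
np.set_printoptions(precision=4,suppress=True)
s=env.read_state(); print(s["qpos"],s["tcp_pos"],s["ee_rot"],s["gripper_width"])
E
```

```text
[-0.7527  0.2919  0.2549  1.5331  0.0001  1.9861] [ 0.4025 -0.3769  0.3272] [0.0002 0.9798 0.2001 0.0002] 0.5491413017178673
```

Emit:
apply_moves --series '[{"dx":0.1,"dy":0.1,"dz":0,"roll":0.023,"fingers":0.55},{"dx":0.15,"dy":0.2,"dz":0,"roll":0.046,"fingers":0.55},{"dx":0.2,"dy":0.3,"dz":0,"roll":0.069,"fingers":0.55},{"dx":0.25,"dy":0.4,"dz":0,"roll":0.092,"fingers":0.55},{"dx":0.3,"dy":0.5,"dz":0,"roll":0.115,"fingers":0.55},{"dx":0.35,"dy":0.6,"dz":0,"roll":0.138,"fingers":0.55},{"dx":0.4,"dy":0.7,"dz":0,"roll":0.161,"fingers":0.55},{"dx":0.45,"dy":0.8,"dz":0,"roll":0.184,"fingers":0.55},{"dx":0.5,"dy":0.9,"dz":0,"roll":0.207,"fingers":0.55},{"dx":0.5,"dy":0.96,"dz":0,"roll":0.23,"fingers":0.55},{"dx":0.5,"dy":1,"dz":0,"roll":0.253,"fingers":0.55},{"dx":0.5,"dy":1,"dz":0,"roll":0.27,"fingers":0.55}]'

```text
t: 3.0
tcp_pos: [0.5509, -0.0762, 0.327]
ee_rot: [-0.0, 0.495, 0.869, 0.0]
force: [-0.3, -0.9, -0.5]
gripper_width: 0.548
finger_force: 0.0
```

```bash
python3 - <<'E'
from h import *
np.set_printoptions(precision=4,suppress=True)
s=env.read_state(); print(s["qpos"],s["tcp_pos"],s["ee_rot"],s["gripper_width"])
E
```

```text
[-0.1377  0.3018  0.2686  1.5379  0.0005  0.897 ] [ 0.5509 -0.0762  0.327 ] [-0.0002  0.4946  0.8691  0.0002] 0.5478471276903033
```

Emit:
apply_moves --series '[{"dx":0.05,"dy":0.12,"dz":0,"roll":0.023,"fingers":0.55},{"dx":0.1,"dy":0.25,"dz":-0.04,"roll":0.046,"fingers":0.55},{"dx":0.15,"dy":0.38,"dz":-0.08,"roll":0.069,"fingers":0.55},{"dx":0.2,"dy":0.5,"dz":-0.12,"roll":0.092,"fingers":0.55},{"dx":0.215,"dy":0.62,"dz":-0.16,"roll":0.115,"fingers":0.55},{"dx":0.215,"dy":0.74,"dz":-0.2,"roll":0.138,"fingers":0.55},{"dx":0.215,"dy":0.86,"dz":-0.25,"roll":0.161,"fingers":0.55},{"dx":0.215,"dy":0.95,"dz":-0.25,"roll":0.184,"fingers":0.55},{"dx":0.215,"dy":1,"dz":-0.25,"roll":0.1925,"fingers":0.55},{"dx":0.215,"dy":1,"dz":-0.25,"roll":0.1925,"fingers":0.55}]'

```text
t: 4.0
tcp_pos: [0.615, 0.2242, 0.2514]
ee_rot: [-0.0, -0.085, 0.996, 0.0]
force: [-0.5, 0.5, 0.2]
gripper_width: 0.549
finger_force: 0.0
```

```bash
python3 - <<'E'
from h import *
np.set_printoptions(precision=4,suppress=True)
s=env.read_state(); print(s["qpos"],s["tcp_pos"],s["ee_rot"],s["gripper_width"])
p,d=env.snapshot("wrist"); cv2.imwrite("pics/w1.png",p); np.savez("w1",p=p,d=d)
r=env.spot_point("wrist","lever_knob"); print([(q["centre"],q["p"],at_z("wrist",q["centre"],.095)) for q in r])
C=cloud("wrist",d).reshape(-1,3); m=(C[:,2]>.122)&(C[:,2]<.145)&(C[:,0]<.5)&(C[:,1]>.12)&(C[:,1]<.31)&(d.ravel()>.05)
Q=C[m]; print(len(Q))
if len(Q)>50: print(cv2.minAreaRect(Q[:,:2].astype(np.float32)*1000),Q.mean(0))
E
```

```text
[0.3494 0.485  0.3597 1.4461 0.0005 0.1793] [0.615  0.2242 0.2514] [-0.0004 -0.0849  0.9964  0.0001] 0.5492188893145724
[([287.6, 179.1], 0.9, array([0.6184, 0.2321, 0.095 ]))]
0
```

View pics/w1.png

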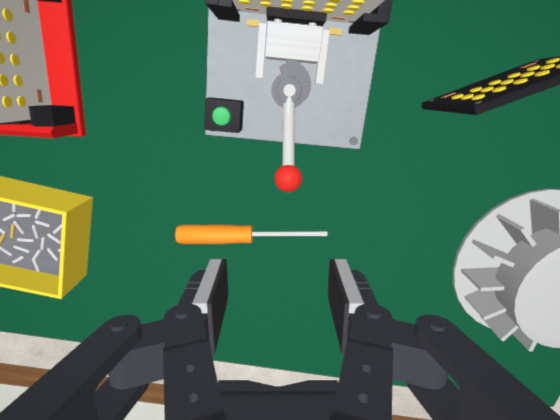

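Emit:
apply_moves --series '[{"dx":0.004,"dy":0.038,"dz":-0.1,"roll":0,"fingers":0.55},{"dx":0.004,"dy":0.038,"dz":-0.22,"roll":0,"fingers":0.55},{"dx":0.004,"dy":0.038,"dz":-0.34,"roll":0,"fingers":0.55},{"dx":0.004,"dy":0.038,"dz":-0.45,"roll":0,"fingers":0.55},{"dx":0.004,"dy":0.038,"dz":-0.52,"roll":0,"fingers":0.55},{"dx":0.004,"dy":0.038,"dz":-0.573,"roll":0,"fingers":0.55},{"dx":0.004,"dy":0.038,"dz":-0.573,"roll":0,"fingers":0.55}]'

```text
t: 4.8
tcp_pos: [0.6146, 0.231, 0.0777]
ee_rot: [-0.003, -0.082, 0.997, -0.001]
force: [-0.6, -0.3, -0.0]
gripper_width: 0.55
finger_force: 0.0
```

```bash
python3 - <<'E'
import numpy as np
np.set_printoptions(precision=4,suppress=True)
k=np.array([.6165,.2335]);c=np.array([.5308,.2209]);a0=np.arctan2(*(k-c)[::-1]);R=np.hypot(*(k-c))
for i in range(1,15):
    t=a0+np.radians(7)*i; print(i,round(np.degrees(t),1),(c+R*np.r_[np.cos(t),np.sin(t)]-k)/.3, 7*i/360)
E
```

```text
1 15.4 [-0.0072  0.0345] 0.019444444444444445
2 22.4 [-0.0186  0.0679] 0.03888888888888889
3 29.4 [-0.034   0.0996] 0.058333333333333334
4 36.4 [-0.0532  0.1292] 0.07777777777777778
5 43.4 [-0.0758  0.1563] 0.09722222222222222
6 50.4 [-0.1015  0.1804] 0.11666666666666667
7 57.4 [-0.13    0.2011] 0.1361111111111111
8 64.4 [-0.1607  0.2183] 0.15555555555555556
9 71.4 [-0.1934  0.2316] 0.175
10 78.4 [-0.2274  0.2408] 0.19444444444444445
11 85.4 [-0.2623  0.2458] 0.21388888888888888
12 92.4 [-0.2976  0.2465] 0.23333333333333334
13 99.4 [-0.3326  0.2429] 0.25277777777777777
14 106.4 [-0.367  0.235] 0.2722222222222222
```

Emit:
apply_moves --series '[{"dx":-0.007,"dy":0.034,"dz":0,"roll":0.0194,"fingers":0.55},{"dx":-0.019,"dy":0.068,"dz":0,"roll":0.0389,"fingers":0.55},{"dx":-0.034,"dy":0.1,"dz":0,"roll":0.0583,"fingers":0.55},{"dx":-0.053,"dy":0.129,"dz":0,"roll":0.0778,"fingers":0.55},{"dx":-0.076,"dy":0.156,"dz":0,"roll":0.0972,"fingers":0.55},{"dx":-0.102,"dy":0.18,"dz":0,"roll":0.1167,"fingers":0.55},{"dx":-0.13,"dy":0.201,"dz":0,"roll":0.1361,"fingers":0.55},{"dx":-0.161,"dy":0.218,"dz":0,"roll":0.1556,"fingers":0.55},{"dx":-0.193,"dy":0.232,"dz":0,"roll":0.175,"fingers":0.55},{"dx":-0.227,"dy":0.241,"dz":0,"roll":0.1944,"fingers":0.55},{"dx":-0.262,"dy":0.246,"dz":0,"roll":0.2139,"fingers":0.55},{"dx":-0.298,"dy":0.247,"dz":0,"roll":0.2333,"fingers":0.55}]'

```text
t: 6.0
tcp_pos: [0.528, 0.3073, 0.082]
ee_rot: [-0.001, 0.73, -0.684, 0.0]
force: [-0.4, 0.4, -0.5]
gripper_width: 0.548
finger_force: 0.0
```

Emit:
apply_moves --series '[{"dx":-0.018,"dy":-0.001,"dz":0,"roll":0.01,"fingers":0.55},{"dx":-0.035,"dy":-0.004,"dz":0,"roll":0.0194,"fingers":0.55},{"dx":-0.035,"dy":-0.004,"dz":0,"roll":0.0194,"fingers":0.55},{"dx":-0.035,"dy":-0.004,"dz":0,"roll":0.0194,"fingers":0.55}]'

```text
t: 6.4
tcp_pos: [0.5176, 0.3061, 0.0814]
ee_rot: [-0.001, 0.768, -0.64, 0.0]
force: [-0.5, -0.0, 0.3]
gripper_width: 0.552
finger_force: 0.0
```

```bash
python3 - <<'E'
from h import *
np.set_printoptions(precision=4,suppress=True)
s=env.read_state(); print(s["qpos"],s["tcp_pos"],s["force"])
p,d=env.snapshot("top"); np.savez("top2",p=p,d=d); C=cloud("top",d); hs=cv2.cvtColor(p,cv2.COLOR_BGR2HSV)
print([(q["centre"],q["p"],at_z("top",q["centre"],.095)) for q in env.spot_point("top","lever_knob")])
red=((hs[...,0]<6)|(hs[...,0]>174))&(hs[...,1]>150); red[:,:120]=0; red[:,230:]=0; red[240:]=0
v,u=np.nonzero(red); print(len(u))
if len(u): print(at_z("top",(u.mean(),v.mean()),.095))
E
```

```text
[ 0.5342  0.451  -0.1459  0.9719 -0.0002 -1.2183] [0.5176 0.3061 0.0814] [-0.495  -0.0184  0.2547]
[([185.0, 169.3], 0.83, array([0.6161, 0.2357, 0.095 ]))]
100
[0.6155 0.2352 0.095 ]
```

```bash
python3 - <<'E'
import numpy as np,cv2
p=np.load("top2.npz")["p"]; cv2.imwrite("pics/top2.png",cv2.resize(p[110:300,90:300],None,fx=2.8,fy=2.8,interpolation=cv2.INTER_CUBIC))
E
```

```text
(no output)
```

View pics/top2.png

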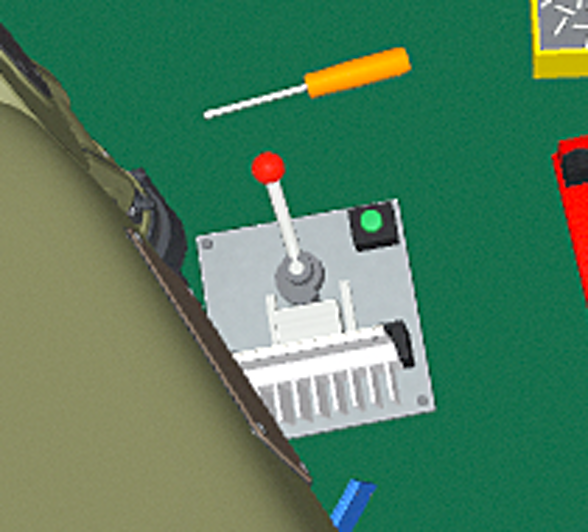

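```bash
python3 - <<'E'
from h import *
np.set_printoptions(precision=4,suppress=True)
p,d=env.snapshot("scene"); np.savez("sc2",p=p,d=d)
t=env.read_state()["tcp_pos"]; u,v=proj("scene",t)[0]; print(u,v)
C=cloud("scene",d); m=(np.hypot(C[...,0]-t[0],C[...,1]-t[1])<.06)&(C[...,2]>.03); Q=C[m]
print(np.histogram(Q[:,2],bins=np.arange(.03,.25,.01))); lo=Q[np.argsort(Q[:,2])[:40]]; print(lo[::5])
u,v=int(u),int(v); c=p[max(0,v-80):v+60,max(0,u-70):u+70].copy(); cv2.circle(c,(70,80),1,(0,255,0),-1)
cv2.imwrite("pics/sc2.png",cv2.resize(c,None,fx=4,fy=4,interpolation=cv2.INTER_CUBIC))
E
```

```text
357.095386073392 185.43304990913063
(array([ 8,  4,  9,  9,  7,  6,  0,  0,  0, 12, 39, 27, 33, 36, 80, 56, 69,
       58, 57, 88, 43]), array([0.03, 0.04, 0.05, 0.06, 0.07, 0.08, 0.09, 0.1 , 0.11, 0.12, 0.13,
       0.14, 0.15, 0.16, 0.17, 0.18, 0.19, 0.2 , 0.21, 0.22, 0.23, 0.24]))
[[0.4583 0.296  0.0317]
 [0.4585 0.299  0.0354]
 [0.4611 0.2927 0.046 ]
 [0.4602 0.2958 0.0532]
 [0.4581 0.2997 0.0587]
 [0.4598 0.3015 0.0644]
 [0.4612 0.2858 0.073 ]
 [0.4593 0.2932 0.0769]]
```

View pics/sc2.png

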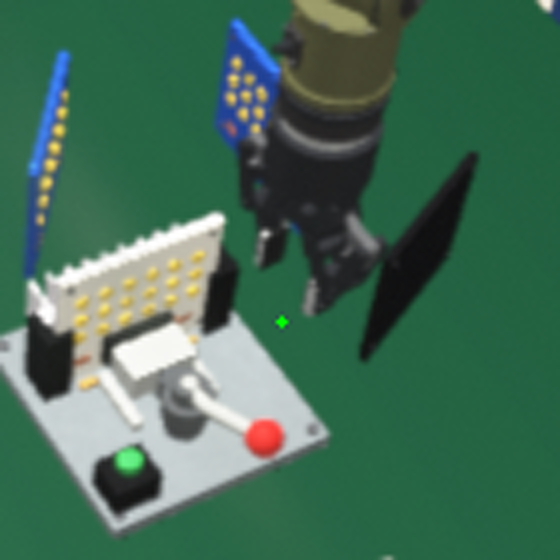

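The picture shows the lever still locked, with the knob at crop (265,437). The fingertips are at about crop (268,250) and (310,305), well above the green mark for the reported TCP. The tips therefore sit higher than reported, and they passed over the knob. I'll check the offset.

```bash
python3 - <<'E'
from h import *
np.set_printoptions(precision=4,suppress=True)
s=env.read_state(); t=s["tcp_pos"]; print(t, s["qpos"])
T=np.load("sc2.npz"); C=cloud("scene",T["d"])
m=(np.hypot(C[...,0]-t[0],C[...,1]-t[1])<.09)&(C[...,2]>.095)&(C[...,1]>.24)&(T["p"].max(2)<200)&(C[...,0]>.47); Q=C[m]
print(Q[np.argsort(Q[:,2])[:30:3]])
p,d=env.snapshot("wrist"); np.savez("w2",p=p,d=d); W=cloud("wrist",d); hs=cv2.cvtColor(p,cv2.COLOR_BGR2HSV)
# z of the bench / stand / fingers as the wrist camera sees them
g=(hs[...,0]>60)&(hs[...,0]<90)&(hs[...,1]>120)&(d>.05); print("bench z by wrist",np.percentile(W[g][:,2],[10,50,90]))
Z=W[...,2]; f=(d>.03)&(d<.25)&(np.indices(d.shape)[0]>230); print("finger pts",f.sum())
K,V=cam("wrist"); print("cam pos",-V[:3,:3].T@V[:3,3],V[:3,:3])
F=W[f]; print(F[np.argsort(F[:,2])[:200:20]])
T=np.load("top2.npz"); C=cloud("top",T["d"]); print("bench by top",np.median(C[120:140,150:300,2]))
E
```

```text
[0.5173 0.3063 0.0807] [ 0.5346  0.452  -0.1462  0.9715 -0.0001 -1.219 ]
[[0.5185 0.3921 0.0954]
 [0.5244 0.3879 0.0989]
 [0.5201 0.3858 0.1045]
 [0.5217 0.3872 0.11  ]
 [0.5233 0.3924 0.1138]
 [0.5191 0.3876 0.1161]
 [0.5173 0.3881 0.1184]
 [0.5202 0.3893 0.1209]
 [0.5244 0.3932 0.1236]
 [0.5458 0.3034 0.1247]]
bench z by wrist [-0.0014 -0.0005  0.0003]
finger pts 45576
cam pos [0.5335 0.2264 0.2619] [[-0.983  -0.1834 -0.0009]
 [-0.1743  0.9328  0.3155]
 [-0.057   0.3103 -0.9489]]
[[0.5204 0.3844 0.0513]
 [0.5169 0.3866 0.0533]
 [0.5158 0.3886 0.055 ]
 [0.5169 0.3864 0.0558]
 [0.5177 0.3852 0.0574]
 [0.5193 0.3841 0.0582]
 [0.5226 0.3858 0.059 ]
 [0.5166 0.3864 0.06  ]
 [0.5093 0.3993 0.0609]
 [0.5164 0.3875 0.0618]]
bench by top 0.0019204517652347416
```

```bash
python3 - <<'E'
from h import *
np.set_printoptions(precision=4,suppress=True)
t=env.read_state()["tcp_pos"]; yaw=np.radians(30.6+90-(-69.8)) # q1+90-q6
y=np.array([np.cos(yaw),np.sin(yaw)]); x=np.array([y[1],-y[0]])
def rep(n,P,rgb):
    r=P-t; loc=np.c_[r[:,:2]@x,r[:,:2]@y,r[:,2]]
    m=(np.abs(loc[:,0])<.03)&(np.abs(loc[:,1])<.065)&(loc[:,2]>-.02)&(loc[:,2]<.12)
    L=loc[m]; print(n,len(L))
    for z in np.arange(-.02,.12,.01):
        k=(L[:,2]>=z)&(L[:,2]<z+.01); 
        if k.sum(): a=L[k]; print(round(z,2),k.sum(),"x",a[:,0].min(),a[:,0].max(),"y-",a[a[:,1]<0][:,1] .mean() if (a[:,1]<0).any() else None,"y+",a[a[:,1]>0][:,1].mean() if (a[:,1]>0).any() else None)
for n,f in(("wrist","w2"),("scene","sc2")):
    T=np.load(f+".npz"); C=cloud(n,T["d"]); rep(n,C[T["d"]>.02],0)
E
```

```text
wrist 34479
-0.02 237 x -0.02006640247233867 0.0037820374539201842 y- None y+ 0.05907347984774926
-0.01 273 x -0.020137888054973522 0.0037027273694384007 y- None y+ 0.059117294079130675
0.0 574 x -0.01989101246651708 0.004867287005532998 y- None y+ 0.061183764703422155
0.04 464 x -0.011989929149705314 0.010943256593631505 y- -0.027256726542761983 y+ 0.02396774811005148
0.05 1066 x -0.012422832729561512 0.011128852666261856 y- -0.02941961803090073 y+ 0.026021360274661592
0.06 1305 x -0.012299653702688138 0.0109897577639519 y- -0.02938721714366263 y+ 0.02611492903780417
0.07 1804 x -0.012764156358104786 0.01126990015314442 y- -0.027468827973908906 y+ 0.024274476097839122
0.08 2099 x -0.015179107281766847 0.004519672044017732 y- -0.03701000755244374 y+ 0.0338019930237314
0.09 9197 x -0.015156019603543054 0.012212086632767745 y- -0.04403352236832786 y+ 0.04087422273897262
0.1 6067 x -0.018973171740980625 0.012472181869410697 y- -0.0469169178751154 y+ 0.043702337762531296
0.11 11393 x -0.01907797635309616 0.0031364199091304017 y- -0.0337803677018803 y+ 0.03207877910991295
scene 417
-0.02 
[... 436 characters left out ...]
5 39 x -0.010347624534419696 0.013057907281040549 y- -0.03362040475752571 y+ 0.023982290862605615
0.06 29 x -0.010238329797856178 0.012087914565264207 y- -0.03423221349654001 y+ 0.022975024433838687
0.07 34 x -0.011556823729321337 0.012565860524262949 y- -0.032603069595276236 y+ 0.023402809500643773
0.08 35 x -0.011473831549058403 0.013269957166031647 y- -0.034648538205086135 y+ 0.02800059925452652
0.09 83 x -0.014364766237912925 0.011261313405203076 y- -0.04172419177561273 y+ 0.04107920796674172
0.1 57 x -0.015759289786448808 0.014359899475908128 y- -0.03993272161054282 y+ 0.039789495954349545
0.11 78 x -0.017073600535075745 0.01572062225742556 y- -0.03815272813986165 y+ 0.03458535760186826
```

Both cameras agree that the real fingertips are about 43 mm above the reported TCP at this opening. That is a fixed offset along the tool, so I'll allow for it: go back to the knob, then come down lower.

Emit:
apply_moves --series '[{"dx":0,"dy":0,"dz":0.1,"roll":-0.023,"fingers":0.55},{"dx":0.05,"dy":-0.02,"dz":0.15,"roll":-0.046,"fingers":0.55},{"dx":0.1,"dy":-0.05,"dz":0.15,"roll":-0.069,"fingers":0.55},{"dx":0.15,"dy":-0.09,"dz":0.15,"roll":-0.092,"fingers":0.55},{"dx":0.2,"dy":-0.13,"dz":0.15,"roll":-0.115,"fingers":0.55},{"dx":0.25,"dy":-0.17,"dz":0.15,"roll":-0.138,"fingers":0.55},{"dx":0.3,"dy":-0.21,"dz":0.15,"roll":-0.161,"fingers":0.55},{"dx":0.333,"dy":-0.243,"dz":0.15,"roll":-0.184,"fingers":0.55},{"dx":0.333,"dy":-0.243,"dz":0.15,"roll":-0.207,"fingers":0.55},{"dx":0.333,"dy":-0.243,"dz":0.15,"roll":-0.23,"fingers":0.55},{"dx":0.333,"dy":-0.243,"dz":0.15,"roll":-0.2527,"fingers":0.55},{"dx":0.333,"dy":-0.243,"dz":0.15,"roll":-0.2527,"fingers":0.55}]'

```text
t: 7.8
tcp_pos: [0.6167, 0.2333, 0.125]
ee_rot: [-0.0, -0.083, 0.997, -0.0]
force: [-1.0, 0.2, 0.6]
gripper_width: 0.549
finger_force: 0.0
```

```bash
cat > tips.py <<'E'
from h import *
np.set_printoptions(precision=4,suppress=True)
def tips():
    s=env.read_state(); t=s["tcp_pos"]; yaw=s["qpos"][0]+np.pi/2-s["qpos"][5]
    p,d=env.snapshot("wrist"); C=cloud("wrist",d)
    y=np.array([np.cos(yaw),np.sin(yaw)]); x=np.array([y[1],-y[0]])
    r=C[(d>.02)&(d<.3)]-t; L=np.c_[r[:,:2]@x,r[:,:2]@y,r[:,2]]
    L=L[(np.abs(L[:,0])<.013)&(np.abs(L[:,1])<.06)&(L[:,2]>.02)&(L[:,2]<.07)]
    print("tcp",t,"yaw",np.degrees(yaw),"width",s["gripper_width"],"tip z offs",np.percentile(L[:,2],[0,.5,1,2,5]))
    for sg in(-1,1):
        a=L[(L[:,1]*sg>0)]; print("side",sg,len(a),"x",np.percentile(a[:,0],[2,98]),"y",np.percentile(a[:,1],[2,98]))
    return p,d
E
python3 - <<'E'
from tips import *
p,d=tips()
print([(q["centre"],q["p"],at_z("wrist",q["centre"],.095)) for q in env.spot_point("wrist","lever_knob")])
E
```

```text
tcp [0.6167 0.2333 0.125 ] yaw 99.560220460544 width 0.5491753326276052 tip z offs [0.0408 0.0424 0.0428 0.0439 0.0459]
side -1 1400 x [-0.0097  0.0114] y [-0.0369 -0.0236]
side 1 1403 x [-0.0099  0.0114] y [0.023  0.0364]
[([279.8, 218.4], 0.85, array([0.6164, 0.2345, 0.095 ]))]
```

Emit:
apply_moves --series '[{"dx":0,"dy":0,"dz":-0.1,"roll":0,"fingers":0.55},{"dx":0,"dy":0,"dz":-0.2,"roll":0,"fingers":0.55},{"dx":0,"dy":0,"dz":-0.293,"roll":0,"fingers":0.55},{"dx":0,"dy":0,"dz":-0.293,"roll":0,"fingers":0.55}]'

```text
t: 8.3
tcp_pos: [0.6127, 0.2321, 0.033]
ee_rot: [-0.004, -0.084, 0.996, -0.001]
force: [-0.7, -0.2, 0.5]
gripper_width: 0.549
finger_force: 0.0
```

Emit:
apply_moves --series '[{"dx":-0.007,"dy":0.034,"dz":0,"roll":0.0194,"fingers":0.55},{"dx":-0.019,"dy":0.068,"dz":0,"roll":0.0389,"fingers":0.55},{"dx":-0.034,"dy":0.1,"dz":0,"roll":0.0583,"fingers":0.55},{"dx":-0.053,"dy":0.129,"dz":0,"roll":0.0778,"fingers":0.55},{"dx":-0.076,"dy":0.156,"dz":0,"roll":0.0972,"fingers":0.55}]'

```text
t: 8.8
tcp_pos: [0.595, 0.2801, 0.0388]
ee_rot: [0.001, -0.382, 0.924, -0.001]
force: [2.2, -1.6, -2.5]
gripper_width: 0.551
finger_force: 1.3
```

```bash
python3 - <<'E'
from tips import *
p,d=tips()
print([(q["centre"],q["p"],at_z("wrist",q["centre"],.095)) for q in env.spot_point("wrist","lever_knob")])
E
```

```text
tcp [0.595  0.2801 0.0388] yaw 134.91349170267551 width 0.5510788573627591 tip z offs [0.0407 0.0432 0.0448 0.046  0.049 ]
side -1 3765 x [-0.0127  0.0086] y [-0.0352 -0.0007]
side 1 1820 x [-0.0103  0.0107] y [0.0001 0.0371]
[([253.7, 289.6], 0.85, array([0.6016, 0.2728, 0.095 ]))]
```

Contact is made and the knob is moving with the fingers. I'll continue the arc.

Emit:
apply_moves --series '[{"dx":-0.026,"dy":0.024,"dz":0,"roll":0.0194,"fingers":0.55},{"dx":-0.054,"dy":0.045,"dz":0,"roll":0.0389,"fingers":0.55},{"dx":-0.085,"dy":0.062,"dz":0,"roll":0.0583,"fingers":0.55},{"dx":-0.117,"dy":0.076,"dz":0,"roll":0.0778,"fingers":0.55},{"dx":-0.151,"dy":0.085,"dz":0,"roll":0.0972,"fingers":0.55},{"dx":-0.186,"dy":0.09,"dz":0,"roll":0.1167,"fingers":0.55},{"dx":-0.222,"dy":0.091,"dz":0,"roll":0.1361,"fingers":0.55},{"dx":-0.24,"dy":0.09,"dz":0,"roll":0.146,"fingers":0.55},{"dx":-0.257,"dy":0.087,"dz":0,"roll":0.1555,"fingers":0.55},{"dx":-0.257,"dy":0.087,"dz":0,"roll":0.1555,"fingers":0.55}]'

```text
t: 9.9
tcp_pos: [0.5178, 0.3073, 0.0389]
ee_rot: [-0.002, 0.769, -0.64, 0.0]
force: [0.9, 0.7, 0.2]
gripper_width: 0.554
finger_force: 0.4
```

```bash
python3 - <<'E'
from tips import *
p,d=tips(); c=np.array([.5308,.2209])
for n in("wrist","scene"):
    env.snapshot(n)
    for q in env.spot_point(n,"lever_knob"):
        k=at_z(n,q["centre"],.095); r=k[:2]-c; print(n,q["centre"],q["p"],k,np.hypot(*r),np.arctan2(r[1],r[0])-np.radians(4.45))
E
```

```text
tcp [0.5178 0.3073 0.0389] yaw 190.46900854757519 width 0.5541032187893042 tip z offs [0.02   0.0213 0.0227 0.0253 0.0325]
side -1 3693 x [-0.0126  0.0065] y [-0.0373 -0.0004]
side 1 2388 x [-0.0123  0.0084] y [0.0008 0.0597]
wrist [253.7, 288.5] 0.76 [0.5298 0.3056 0.095 ] 0.08467660676260612 1.50516004161603
scene [361.7, 185.6] 0.71 [0.5329 0.311  0.095 ] 0.09017204527965776 1.4698073420496423
scene [246.6, 244.5] 0.54 [ 0.5921 -0.076   0.095 ] 0.30313198439816996 -1.4446741231678946
```

Emit:
apply_moves --series '[{"dx":0,"dy":0,"dz":0.08,"roll":0,"fingers":0.55},{"dx":0,"dy":0,"dz":0.2,"roll":0,"fingers":0.55},{"dx":0,"dy":0,"dz":0.35,"roll":0,"fingers":0.55},{"dx":0,"dy":0,"dz":0.5,"roll":0,"fingers":0.55},{"dx":-0.1,"dy":-0.1,"dz":0.5,"roll":-0.017,"fingers":0.4},{"dx":-0.18,"dy":-0.2,"dz":0.5,"roll":-0.017,"fingers":0.4},{"dx":-0.219,"dy":-0.3,"dz":0.5,"roll":-0.017,"fingers":0.4},{"dx":-0.219,"dy":-0.305,"dz":0.5,"roll":-0.017,"fingers":0.4},{"dx":-0.219,"dy":-0.305,"dz":0.5,"roll":-0.017,"fingers":0.4}]'

```text
t: 11.05
tcp_pos: [0.4505, 0.2141, 0.1874]
ee_rot: [0.0, 0.733, -0.68, -0.0]
force: [0.2, 0.2, -0.1]
gripper_width: 0.399
finger_force: 0.0
```

```bash
python3 - <<'E'
from tips import *
p,d=tips(); cv2.imwrite("pics/w3.png",p)
C=cloud("wrist",d)
for lo,hi in((.122,.145),(.128,.142)):
    Q=C[(C[...,2]>lo)&(C[...,2]<hi)&(d>.02)&(abs(C[...,0]-.45)<.04)&(abs(C[...,1]-.215)<.1)]
    print(len(Q))
    if len(Q)>30:
        u,s,v=np.linalg.svd(Q[:,:2]-Q[:,:2].mean(0),full_matrices=False); print(cv2.minAreaRect(Q[:,:2].astype(np.float32)*1000),np.degrees(np.arctan2(v[0,1],v[0,0]))%180,Q.mean(0),Q.min(0),Q.max(0))
p,d=env.snapshot("top"); C=cloud("top",d); hs=cv2.cvtColor(p,cv2.COLOR_BGR2HSV)
red=((hs[...,0]<6)|(hs[...,0]>174))&(hs[...,1]>150); red[:,:100]=0; red[:,230:]=0; red[260:]=0
v,u=np.nonzero(red); print(len(u))
if len(u): 
    k=at_z("top",(u.mean(),v.mean()),.095); r=k[:2]-[.5308,.2209]; print(k,np.arctan2(r[1],r[0])-.0777)
E
```

```text
tcp [0.4505 0.2141 0.1874] yaw 184.32647991880776 width 0.39868973863536095 tip z offs [0.0389 0.0405 0.0413 0.0425 0.0443]
side -1 1366 x [-0.0109  0.0101] y [-0.0327 -0.0194]
side 1 1357 x [-0.0111  0.0098] y [0.0146 0.0279]
1975
((453.670166015625, 215.30152893066406), (8.313431739807129, 139.54640197753906), 4.723535537719727) 94.52875105832105 [0.4543 0.2086 0.1342] [0.4444 0.1456 0.1235] [0.463  0.2851 0.1365]
1959
((453.7386169433594, 215.30960083007812), (8.23579216003418, 139.55172729492188), 4.62762451171875) 94.45347488761742 [0.4543 0.2086 0.1343] [0.4448 0.1456 0.1285] [0.4626 0.2851 0.1365]
0
```

View pics/w3.png

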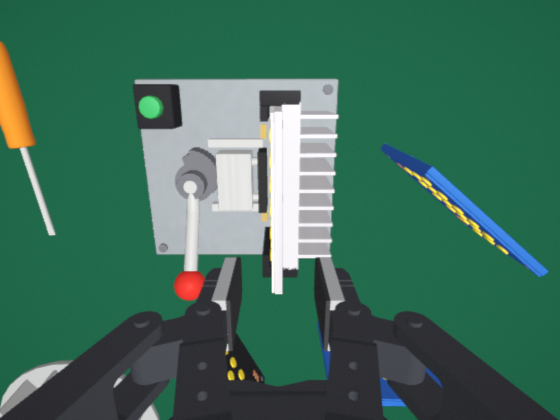

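The wrist view shows the lever open, with the knob at (190,286), and the plate's top edge running from (277,110) to (277,290) between the fingers. I'll go down onto the plate's bare top strip.

Emit:
apply_moves --series '[{"dx":0.0015,"dy":0,"dz":-0.1,"roll":0,"fingers":0.4},{"dx":0.0015,"dy":0,"dz":-0.2,"roll":0,"fingers":0.4},{"dx":0.0015,"dy":0,"dz":-0.3,"roll":0,"fingers":0.4},{"dx":0.0015,"dy":0,"dz":-0.345,"roll":0,"fingers":0.4},{"dx":0.0015,"dy":0,"dz":-0.372,"roll":0,"fingers":0.4},{"dx":0.0015,"dy":0,"dz":-0.372,"roll":0,"fingers":0.4}]'

```text
t: 11.75
tcp_pos: [0.451, 0.2151, 0.0745]
ee_rot: [0.001, 0.734, -0.679, -0.0]
force: [0.2, -0.3, 0.3]
gripper_width: 0.4
finger_force: 0.0
```

```bash
python3 - <<'E'
from tips import *
p,d=tips()
s=env.read_state(); print(s["force"],s["tcp_pos"])
E
```

```text
tcp [0.451  0.2151 0.0745] yaw 184.46272604326944 width 0.4000452985081695 tip z offs [0.03   0.0352 0.0365 0.0421 0.0453]
side -1 2203 x [-0.0118  0.0117] y [-0.0324 -0.0002]
side 1 1465 x [-0.0116  0.0102] y [0.0003 0.0277]
[0.0771 0.583  0.5242] [0.4516 0.2154 0.0755]
```

Emit:
apply_moves --series '[{"dx":0,"dy":0,"dz":0,"roll":0,"fingers":0.2},{"dx":0,"dy":0,"dz":0,"roll":0,"fingers":0.1},{"dx":0,"dy":0,"dz":0,"roll":0,"fingers":0},{"dx":0,"dy":0,"dz":0,"roll":0,"fingers":0},{"dx":0,"dy":0,"dz":0,"roll":0,"fingers":0},{"dx":0,"dy":0,"dz":0,"roll":0,"fingers":0}]'

```text
t: 12.4
tcp_pos: [0.4522, 0.2154, 0.0769]
ee_rot: [-0.001, 0.734, -0.679, 0.0]
force: [-0.2, 0.2, 6.4]
gripper_width: 0.074
finger_force: 61.0
```

Emit:
apply_moves --series '[{"dx":0,"dy":0,"dz":0.03,"roll":0,"fingers":0},{"dx":0,"dy":0,"dz":0.08,"roll":0,"fingers":0},{"dx":0,"dy":0,"dz":0.13,"roll":0,"fingers":0},{"dx":0,"dy":0,"dz":0.18,"roll":0,"fingers":0},{"dx":0,"dy":0,"dz":0.23,"roll":0,"fingers":0},{"dx":0,"dy":0,"dz":0.28,"roll":0,"fingers":0},{"dx":0,"dy":0,"dz":0.33,"roll":0,"fingers":0},{"dx":0,"dy":0,"dz":0.38,"roll":0,"fingers":0},{"dx":0,"dy":0,"dz":0.43,"roll":0,"fingers":0},{"dx":0,"dy":0,"dz":0.46,"roll":0,"fingers":0},{"dx":0,"dy":0,"dz":0.46,"roll":0,"fingers":0}]'

```text
t: 13.5
tcp_pos: [0.4518, 0.215, 0.2147]
ee_rot: [-0.001, 0.734, -0.679, 0.0]
force: [0.2, -0.5, -4.0]
gripper_width: 0.075
finger_force: 59.8
```

```bash
cat > held.py <<'E'
from h import *
np.set_printoptions(precision=4,suppress=True)
def held(n="scene",box=.09):
    """plane + outline of the bright plate near the tcp"""
    s=env.read_state(); t=s["tcp_pos"]; p,d=env.snapshot(n); C=cloud(n,d)
    m=(np.hypot(C[...,0]-t[0],C[...,1]-t[1])<box)&(C[...,2]>t[2]-.11)&(C[...,2]<t[2]+.055)&(d>.02)&(p.max(2)>90)
    Q=C[m]; c=np.median(Q,0)
    for _ in range(4):
        u,sv,v=np.linalg.svd(Q-Q.mean(0),full_matrices=False); n_=v[2]; r=(Q-Q.mean(0))@n_; Q=Q[abs(r)<max(.003,2*np.median(abs(r)))]
    print(n,"tcp",t,"w",s["gripper_width"],"ff",s["finger_force"],"F",s["force"])
    print(" pts",len(Q),"normal",n_,"yaw n",np.degrees(np.arctan2(n_[1],n_[0]))%180,"tilt",np.degrees(np.arcsin(n_[2]/np.linalg.norm(n_))),"z",np.percentile(Q[:,2],[0.5,2,98,99.5]),"mean",Q.mean(0))
    e=np.array([-n_[1],n_[0]])/np.hypot(*n_[:2]); a=Q[:,:2]@e; L=np.percentile(a,[.5,99.5]); print(" span",L[1]-L[0],"mid - tcp along",L.mean()-t[:2]@e,"dir",e)
    return p,d,Q
E
python3 - <<'E'
from held import *
p,d,Q=held(); t=env.read_state()["tcp_pos"]
u,v=proj("scene",t)[0].astype(int); cv2.imwrite("pics/sc3.png",cv2.resize(p[max(0,v-75):v+75,u-75:u+75],None,fx=3.6,fy=3.6,interpolation=cv2.INTER_CUBIC))
E
```

```text
scene tcp [0.4518 0.215  0.2147] w 0.07515625586868875 ff 59.80099618434906 F [ 0.1606 -0.5405 -4.0029]
 pts 1000 normal [ 0.9974  0.0717 -0.0124] yaw n 4.111051605297662 tilt -0.7117904677231389 z [0.1532 0.1555 0.2663 0.2689] mean [0.4567 0.214  0.2115]
 span 0.1392047123323661 mid - tcp along 0.0005167412684589645 dir [-0.0717  0.9974]
```

View pics/sc3.png

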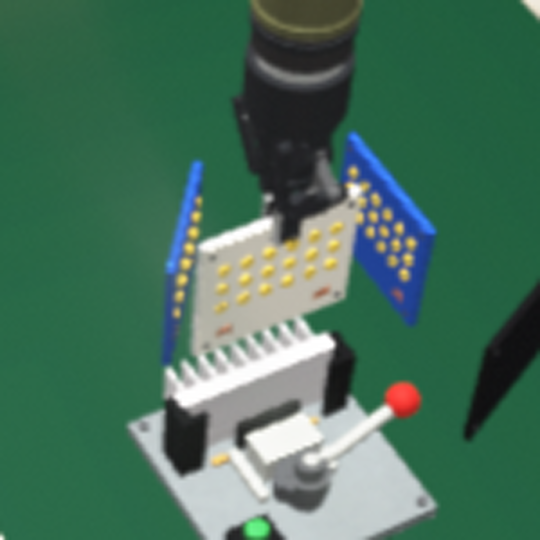

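The picture shows the plate hanging upright in the fingers, clear of the guides and centred to 0.5 mm, with the lever open. Next I carry it to the green rack.

Emit:
apply_moves --series '[{"dx":0,"dy":0,"dz":0.06,"roll":0,"fingers":0},{"dx":0,"dy":-0.04,"dz":0.12,"roll":-0.01,"fingers":0},{"dx":0.01,"dy":-0.12,"dz":0.15,"roll":-0.025,"fingers":0},{"dx":0.02,"dy":-0.22,"dz":0.15,"roll":-0.04,"fingers":0},{"dx":0.03,"dy":-0.32,"dz":0.15,"roll":-0.055,"fingers":0},{"dx":0.04,"dy":-0.42,"dz":0.15,"roll":-0.07,"fingers":0},{"dx":0.05,"dy":-0.52,"dz":0.15,"roll":-0.085,"fingers":0},{"dx":0.06,"dy":-0.62,"dz":0.15,"roll":-0.1,"fingers":0},{"dx":0.07,"dy":-0.72,"dz":0.15,"roll":-0.115,"fingers":0},{"dx":0.08,"dy":-0.82,"dz":0.15,"roll":-0.13,"fingers":0},{"dx":0.09,"dy":-0.92,"dz":0.15,"roll":-0.145,"fingers":0},{"dx":0.1,"dy":-1,"dz":0.15,"roll":-0.16,"fingers":0}]'

```text
t: 14.75
tcp_pos: [0.4805, -0.0867, 0.2574]
ee_rot: [-0.001, -0.314, 0.95, 0.0]
force: [0.3, 0.5, -3.7]
gripper_width: 0.074
finger_force: 59.7
```

Emit:
apply_moves --series '[{"dx":0.01,"dy":-0.08,"dz":0,"roll":-0.015,"fingers":0},{"dx":0.03,"dy":-0.16,"dz":0,"roll":-0.03,"fingers":0},{"dx":0.05,"dy":-0.24,"dz":0,"roll":-0.045,"fingers":0},{"dx":0.06,"dy":-0.32,"dz":0,"roll":-0.06,"fingers":0},{"dx":0.08,"dy":-0.4,"dz":0,"roll":-0.075,"fingers":0},{"dx":0.09,"dy":-0.48,"dz":0,"roll":-0.09,"fingers":0},{"dx":0.1,"dy":-0.56,"dz":0,"roll":-0.105,"fingers":0},{"dx":0.11,"dy":-0.64,"dz":0,"roll":-0.12,"fingers":0},{"dx":0.122,"dy":-0.71,"dz":0,"roll":-0.13,"fingers":0},{"dx":0.122,"dy":-0.76,"dz":0,"roll":-0.137,"fingers":0},{"dx":0.122,"dy":-0.774,"dz":0,"roll":-0.137,"fingers":0},{"dx":0.122,"dy":-0.774,"dz":0,"roll":-0.137,"fingers":0}]'

```text
t: 15.95
tcp_pos: [0.5174, -0.3173, 0.2579]
ee_rot: [-0.001, 0.109, 0.994, 0.001]
force: [0.8, 0.3, -3.3]
gripper_width: 0.077
finger_force: 59.7
```

```bash
python3 - <<'E'
from held import *
p,d,Q=held()
p,d=env.snapshot("top"); cv2.imwrite("pics/top4.png",p); C=cloud("top",d)
t=env.read_state()["tcp_pos"]
s=env.read_state(); print("yaw",np.degrees(s["qpos"][0]+np.pi/2-s["qpos"][5]))
# held plate top edge, and the neighbour's, in the top camera
w=(np.hypot(C[...,0]-t[0],C[...,1]-t[1])<.085)
for lo,hi in((.298,.318),(.122,.14)):
    Q=C[w&(C[...,2]>lo)&(C[...,2]<hi)&(p.min(2)>110)]; print(len(Q), cv2.minAreaRect(Q[:,:2].astype(np.float32)*1000) if len(Q)>10 else "")
E
```

```text
scene tcp [ 0.5174 -0.3173  0.2579] w 0.07688002237327607 ff 59.70107138156891 F [ 0.7793  0.3396 -3.3248]
 pts 365 normal [-0.2259 -0.9741 -0.0033] yaw n 76.94534028745595 tilt -0.19101177566987984 z [0.1962 0.1994 0.3103 0.312 ] mean [ 0.54   -0.3162  0.2501]
 span 0.14053670101697957 mid - tcp along 0.0015848534972022765 dir [ 0.9742 -0.2259]
yaw 77.5722175942062
334 ((515.5494384765625, -319.2064208984375), (25.22366714477539, 140.1627655029297), 72.9571304321289)
276 ((527.3474731445312, -273.43096923828125), (9.250332832336426, 138.92694091796875), 77.92769622802734)
```

Emit:
apply_moves --series '[{"dx":0,"dy":0,"dz":-0.08,"roll":0,"fingers":0},{"dx":0,"dy":0,"dz":-0.18,"roll":0,"fingers":0},{"dx":0,"dy":0,"dz":-0.28,"roll":0,"fingers":0},{"dx":0,"dy":0,"dz":-0.34,"roll":0,"fingers":0},{"dx":0,"dy":0,"dz":-0.38,"roll":0,"fingers":0},{"dx":0,"dy":0,"dz":-0.41,"roll":0,"fingers":0},{"dx":0,"dy":0,"dz":-0.43,"roll":0,"fingers":0},{"dx":0,"dy":0,"dz":-0.45,"roll":0,"fingers":0},{"dx":0,"dy":0,"dz":-0.45,"roll":0,"fingers":0}]'

```text
t: 16.95
tcp_pos: [0.5179, -0.3173, 0.1235]
ee_rot: [-0.0, 0.109, 0.994, 0.0]
force: [-0.1, 1.0, -3.7]
gripper_width: 0.077
finger_force: 59.6
```

```bash
python3 - <<'E'
from h import *
np.set_printoptions(precision=4,suppress=True)
s=env.read_state(); print(s["tcp_pos"],s["force"],s["torque"])
p,d=env.snapshot("wrist"); cv2.imwrite("pics/w5.png",p)
E
```

```text
[ 0.5179 -0.3173  0.1235] [-0.064   0.9632 -3.7238] [ 0.0314  0.0207 -0.0516]
```

View pics/w5.png

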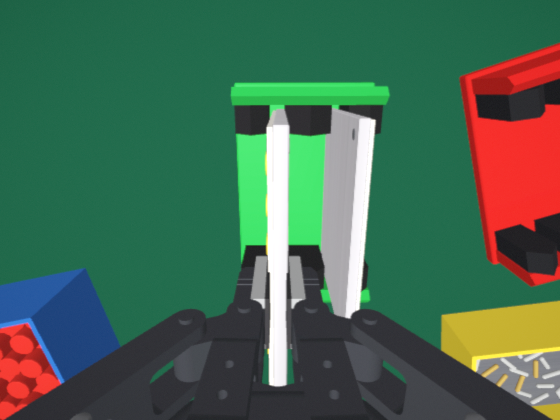

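The plate's lower edge enters the slot at (278,118), between the left and middle combs, parallel to the neighbour at (355,200) and with no side force. I'll lower it slowly.

Emit:
apply_moves --series '[{"dx":0,"dy":0,"dz":-0.02,"roll":0,"fingers":0},{"dx":0,"dy":0,"dz":-0.04,"roll":0,"fingers":0},{"dx":0,"dy":0,"dz":-0.06,"roll":0,"fingers":0},{"dx":0,"dy":0,"dz":-0.08,"roll":0,"fingers":0},{"dx":0,"dy":0,"dz":-0.1,"roll":0,"fingers":0},{"dx":0,"dy":0,"dz":-0.12,"roll":0,"fingers":0},{"dx":0,"dy":0,"dz":-0.135,"roll":0,"fingers":0},{"dx":0,"dy":0,"dz":-0.145,"roll":0,"fingers":0},{"dx":0,"dy":0,"dz":-0.15,"roll":0,"fingers":0},{"dx":0,"dy":0,"dz":-0.155,"roll":0,"fingers":0},{"dx":0,"dy":0,"dz":-0.155,"roll":0,"fingers":0}]'

```text
t: 18.1
tcp_pos: [0.518, -0.3174, 0.0772]
ee_rot: [0.0, 0.109, 0.994, -0.0]
force: [-0.3, -0.4, -3.9]
gripper_width: 0.079
finger_force: 59.8
```

Emit:
apply_moves --series '[{"dx":0,"dy":0,"dz":-0.004,"roll":0,"fingers":0},{"dx":0,"dy":0,"dz":-0.007,"roll":0,"fingers":0},{"dx":0,"dy":0,"dz":-0.01,"roll":0,"fingers":0},{"dx":0,"dy":0,"dz":-0.01,"roll":0,"fingers":0}]'

```text
t: 18.5
tcp_pos: [0.5178, -0.3173, 0.0741]
ee_rot: [-0.0, 0.109, 0.994, 0.0]
force: [-0.4, -0.2, -3.6]
gripper_width: 0.078
finger_force: 59.8
```

Emit:
apply_moves --series '[{"dx":0,"dy":0,"dz":-0.003,"roll":0,"fingers":0},{"dx":0,"dy":0,"dz":-0.006,"roll":0,"fingers":0},{"dx":0,"dy":0,"dz":-0.006,"roll":0,"fingers":0}]'

```text
t: 18.8
tcp_pos: [0.5179, -0.3176, 0.0739]
ee_rot: [0.0, 0.109, 0.994, -0.0]
force: [-3.8, 2.3, 5.4]
gripper_width: 0.078
finger_force: 61.0
```

It has touched down: the vertical force went from -3.6 to +5.4 N. I'll open a little, since the neighbour plate is 45 mm away, and rise.

Emit:
apply_moves --series '[{"dx":0,"dy":0,"dz":0,"roll":0,"fingers":0.15},{"dx":0,"dy":0,"dz":0,"roll":0,"fingers":0.25},{"dx":0,"dy":0,"dz":0,"roll":0,"fingers":0.25},{"dx":0,"dy":0,"dz":0,"roll":0,"fingers":0.25},{"dx":0,"dy":0,"dz":0.03,"roll":0,"fingers":0.25},{"dx":0,"dy":0,"dz":0.08,"roll":0,"fingers":0.25},{"dx":0,"dy":0,"dz":0.16,"roll":0,"fingers":0.25},{"dx":0,"dy":0,"dz":0.28,"roll":0,"fingers":0.25},{"dx":0,"dy":0,"dz":0.42,"roll":0,"fingers":0.25},{"dx":0,"dy":0,"dz":0.55,"roll":0,"fingers":0.25},{"dx":0,"dy":0,"dz":0.6,"roll":0,"fingers":0.25},{"dx":0,"dy":0,"dz":0.6,"roll":0,"fingers":0.25}]'

```text
t: 20.0
tcp_pos: [0.5197, -0.3184, 0.2564]
ee_rot: [0.003, 0.109, 0.994, -0.002]
force: [0.3, -0.0, -0.4]
gripper_width: 0.249
finger_force: 0.0
```

```bash
python3 - <<'E'
from h import *
np.set_printoptions(precision=4,suppress=True)
s=env.read_state(); print(s["tcp_pos"],s["force"],s["gripper_width"],s["finger_force"])
p,d=env.snapshot("wrist"); cv2.imwrite("pics/w6.png",p); C=cloud("wrist",d)
n=np.array([.2152,.9766]); o=np.array([.5225,-.2956])
R=(C[...,:2]-o)@n; m=(C[...,2]>.12)&(C[...,2]<.145)&(d>.02)&(np.hypot(*(C[...,:2]-o).transpose(2,0,1))<.12)
for sg in(-1,1):
    Q=C[m&(R*sg>0)]; print(len(Q),np.percentile(Q[:,2],[50,98]),cv2.minAreaRect(Q[:,:2].astype(np.float32)*1000))
p,d=env.snapshot("top"); C=cloud("top",d); hs=cv2.cvtColor(p,cv2.COLOR_BGR2HSV)
red=((hs[...,0]<6)|(hs[...,0]>174))&(hs[...,1]>150); red[:,100:230][:]=red[:,100:230]; red[:,:100]=0; red[:,230:]=0; red[260:]=0
v,u=np.nonzero(red); k=at_z("top",(u.mean(),v.mean()),.095); r=k[:2]-[.5308,.2209]; print("lever",k,np.arctan2(r[1],r[0])-.0777)
E
```

```text
[ 0.5197 -0.3184  0.2564] [ 0.2727 -0.0265 -0.3567] 0.24901451634313324 0.0
1300 [0.129  0.1307] ((517.6834716796875, -317.84930419921875), (8.042501449584961, 139.6821746826172), 77.35073852539062)
1437 [0.129  0.1307] ((528.6581420898438, -273.5597839355469), (8.614057540893555, 139.86073303222656), 77.88248443603516)
lever [0.5253 0.3069 0.095 ] 1.5568868126484237
```

View pics/w6.png

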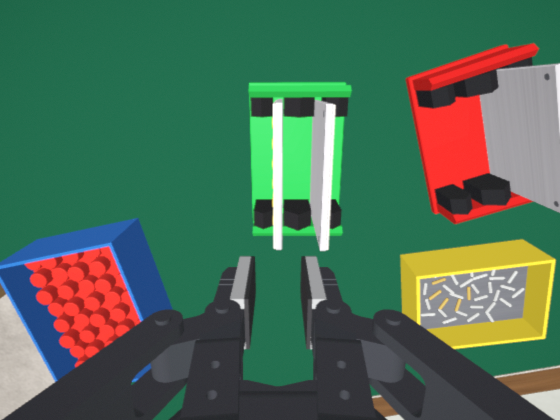

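The plate stands upright in the empty slot at (277,170), level with its neighbour and with both tops at the same height. The lever is at about 1.55 rad and the gripper is clear of everything.

```bash
python3 -c "
from rig import env
print(env.job_done())"
```

```text
the job is handed in; nothing more can be done
None
```

The job is handed in, with no verdict returned: the LED plate stands released at the bottom of the green rack's empty slot, and the cam lever is open at about 1.55 rad.

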